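# Clip a slide in the desk viewer, take its picture, free it

## Task

Take a picture of the yellow-framed slide in the desk slide viewer: by its red knob, swing the spring clip round onto the slide's edge until it presses the slide firmly home against the fence for a moment, without cracking it, and leave the clip there; press the blue capture button fully down; then swing the clip right back, well clear of the slide. Move the slide only with the clip, leave it lying in its place in the viewer, and leave everything else where it is.

Things in the scene. Friction and masses are not known exactly. Their poses are not given: they have to be found in the camera images.
- viewer: Desk slide viewer, a flat white housing 220 (x) x 300 (y) x 60 mm, fixed; origin at the centre of its underside, -x side roughly towards the robot, deck 60 mm above the origin. On the deck: two end stops, 5 mm high, inner faces at y = +-41 mm, and between them an adjustable steel fence along y, 7 mm high, set anew each time: its face is anywhere from x = +48 to +56 mm.
- slide: The yellow-framed slide, 36 (x) x 76 (y) x 5 mm, about 30 g, loose and flat on the deck between the end stops, starting 6 to 19 mm short of the fence; origin at the centre of its underside. Only the clip may push it. Firmly home: the clip squeezes it against the fence with over 5 N for 0.3 s (some 4 N or more at the knob); it cracks at 20 N (13 N at the knob).
- slide_mid (a point): Centre of the yellow-framed slide, half-way up (2.5 mm above its underside).
- clip_pivot (a point): Pivot screw of the clip, on its vertical axis at deck height; it lies at x = +8, y = +55 mm in the viewer's frame. The screw's head ends 16 mm above the deck.
- clip_arm (a point): The spring clip's flat steel arm: point on the pivot axis at deck height, with the clip's own axes. The arm runs along its own -y, 90 mm long, 13 mm wide, 10 to 12.5 mm above the deck; its +x side leads when it swings onto the slide.
- clip_pin (a point): Foot of the stub pin under the arm: 8 mm across, 55 mm from the pivot, ending 1.5 mm above the deck. It meets the slide's near edge and pushes the slide to the fence. Beside it a sprung steel foot leads the pin by up to 27 mm; its upturned lip rides up onto the slide as the clip is swung on, which takes a few newtons at the knob (under 4), then it presses on the slide with about 1 N.
- clip_knob (a point): Middle of the grip of the clip's red knob: an upright cylinder 16 mm across, 85 mm from the pivot axis, from 12.5 to 48.5 mm above the deck; this point is 35 mm above the deck. The knob is rigid with the arm, so it turns in the fingers as they follow the arc.
- clip (a joint): Swing of the clip about its pivot, rad, counter-clockwise from above: 0 = against its clear stop; at q the arm points along (-sin(1.25 - q), -cos(1.25 - q)) in the viewer's x, y. The slide is home at 1.25 to 1.40, as the fence is set. Light friction (under 1 N at the knob) keeps it where it is left. At 0.65 or less it is well clear; it first meets the slide beyond 0.65.
- capture (a joint): Blue capture button, m pressed: 0 = up, 0.006 = fully down; sprung, 4 N when fully down.
- capture_top (a point): Centre of the top of the blue capture button, 26 mm across, 18 mm above the deck, pressed straight down.
- spare_slide: a loose spare framed slide with a green frame, 36 x 76 x 5 mm, lying on the viewer's deck; origin at the centre of its underside
- dropper: a loose small amber bottle, 24 mm across and 45 mm tall, standing on the viewer's deck near its +y end; origin under its centre
- tumbler: a light blue drinking tumbler with a handle, 90 mm across, 203 mm tall; origin under its centre
- stapler: a blue and black stapler, 36 x 135 x 51 mm; origin under its centre
- tape_dispenser: a black tape dispenser, 60 x 140 x 74 mm; origin under its centre
- pen_cup: a dark wire pen cup with pens, 80 mm across, 150 mm tall with the pens; origin under its centre
- mouse: a black computer mouse, 62 mm across, 34 mm tall; origin under its centre
- slide_box: a white open box with dividers for slides, 100 x 140 x 45 mm; origin under its centre
There are look-alikes about, which are no part of the job. Of the things like the slide, leave any that is brown or purple; of the rest the larger one is meant.

How it is judged:
By the outcome, as a careful person would: the job done as asked, in the order asked, and still so for the second after the job is handed in, with the robot touching nothing.
It also fails if it takes over 72 s, if anything falls off the work surface, if the arm or the gripper's body presses on something with over 40 N, if the wrist force passes 120 N, or if a joint passes its speed limit or range.

## Robot

A 7-joint arm with a two-finger parallel gripper is mounted at the origin on the work surface. World frame = base frame: x ahead of the robot, y to its left, z up, the work surface at z = 0. Lengths are in mm, angles in rad, forces in N, time in s.
With the tool pointing down it reaches from about 425 to 875 mm from the base axis. Payload 8.4 kg.
Tool frame: the origin (TCP) lies midway between the tips of the shut fingers; the grasp point (between the pads) lies 19 mm behind it; x points along the fingers, y is the direction in which the jaws open and shut, and the axes are right-handed (so a half turn about x gives the same grasp; the last joint's range is limited). The gripper opens to 85 mm and grips with 20 to 120 N. Pads are 22 mm wide; open, the fingers measure 114 mm over their backs; the gripper's body (76 mm by 85 mm) begins 54 mm behind the grasp point. The pads swing forward as they close: fully open they stand 13 mm farther back than shut.
Start: joints at [-1.396, 0.333, 0.04, 1.465, -0.013, 1.343, -0.059], TCP at [175.757, 625.758, 231.308] pointing down, gripper open.
Joint ranges: [-2.58, 2.58], [-0.38, 2.09], [-1.3, 1.39], [0.25, 2.4], [-1.5, 4.64], [0.08, 2.09], [-2.65, 2.65]. Speed limits (rad/s): [2.22, 2.22, 2.79, 2.79, 3.14, 3.14, 3.14].

## Interface

Orientations are given as a unit quaternion [x, y, z, w].
In Python, from workcell import * gives the robot as it stands. The module is installed in compiled form; this text tells all that it offers. Calls block until the motion is done:
- reach(position, orientation): joint-space move of the TCP to a pose.
- servo_line(position, vel=150, rotation=None, max_force=None): straight line of the TCP; rotation=None keeps the orientation; vel is the mean speed in mm/s. With max_force (N) it stops when the force on the tool has changed by that much, and returns True; else False.
- move_joints(angles): joint-space move.
- grip(opening): finger opening in mm; the grip force is fixed at half the most; returns when the fingers have stopped.
- sleep(seconds).
- solve_ik(position, orientation): joint angles nearest the present ones, or None.
- read_state(): the state.
- grab_frame(name): name is "side" or "top"; returns the picture (480x640x3 uint8, red, green, blue); there is no depth.
- camera_params(name): a dict with "intrinsics" (3x3 intrinsics, pixels), "distortion" ([k1, k2, p1, p2, k3] as OpenCV has them; the pictures are not rectified), "R" (3x3) and "t" (3): a world point X has camera coordinates R X + t. Camera axes: x right, y down, z forward; pixel columns grow to the right and rows downward; lengths in mm; the calibration is good to about 2 mm. A picture is of the moment at which its call begins. camera_params takes no time and is no camera call.
A pose or a line that the arm cannot do raises PlanningError and nothing moves.
- job_done(): hands the job in, once; it reports no verdict.
Trained networks look in the newest picture that a camera, given by its name, has taken for a name from the list of things; names that differ only in an ending like _2 or _b are one class to them, and where a whole thing is asked for, a point or a joint stands for the part that bears it (a point fixed in the world has none). Each returns a list of dicts, best first, with "score" (0 to 1); they miss things now and then, are a little off and sometimes report something else, mostly with a low value. They report only what shows in the picture. A call takes as long as a camera call. They do not tell look-alikes from the thing itself.
- search_frame(thing, camera): "position" ([x, y, z] in mm, in world coordinates, good to about 4 mm: the middle of the surface that is visible of it).
The state is a dict: "time": time; "q": joint angles; "dq": joint speeds; "joint_torque": joint torques, N m; "tcp_pos": TCP position; "orientation": TCP orientation; "contact_force": force on the tool from outside, world axes, zero at the start; "ft_torque": the same for the moment, N m; "gripper_width": finger opening in mm.
Only numpy, scipy, OpenCV 4.12 (cv2) and the standard library are available. Lean on these libraries where they do the work, as an engineer would, in place of code of your own. Each camera call takes 0.05 s, during which the arm holds its last target.

## Working session

There is one attempt and no reset: what is moved stays moved. The work goes in short steps, each a Python script; the robot and the scene stay as the last script left them, time stands still between calls to the robot, and variables do not carry over. Pictures are saved under pics/ and viewed, and the job is handed in when it is done.

```bash
ls; mkdir -p pics; python3 - <<'E'
from workcell import *
import cv2, numpy as np
for n in ("side","top"):
    im=grab_frame(n); cv2.imwrite(f"pics/{n}0.png",im[:,:,::-1])
    p=camera_params(n); print(n,np.round(p["intrinsics"],1).tolist(),p["distortion"],np.round(p["R"],3).tolist(),np.round(p["t"],1).tolist())
    for th in ["viewer","slide","clip_pivot","clip_arm","clip_knob","clip_pin","capture_top","spare_slide","dropper","tumbler","pen_cup"]:
        for d in search_frame(th,n)[:4]: print(th,round(d["score"],2),np.round(d["position"],1))
s=read_state(); print(s["time"],s["orientation"],s["tcp_pos"],s["contact_force"],s["gripper_width"])
E
```

```text
pics
side [[515.2, 0.0, 312.0], [0.0, 515.2, 236.7], [0.0, 0.0, 1.0]] [-0.03063291  0.          0.          0.          0.        ] [[-0.992, -0.129, 0.014], [-0.104, 0.727, -0.679], [0.077, -0.674, -0.734]] [576.4, 132.7, 1172.1]
viewer 0.81 [529.5 146.   58.4]
viewer 0.44 [ 473.3 -460.7   34.7]
slide 0.94 [340.7 195.2   5.5]
slide 0.64 [719.  164.    3.5]
slide 0.57 [562.2  96.   61.8]
slide 0.56 [ 536.5 -133.4    3.8]
clip_pivot 0.9 [534.3 139.9  60.6]
clip_pivot 0.44 [ 356.5 -343.6   28. ]
clip_arm 0.94 [509.9 111.6  74. ]
clip_arm 0.34 [478.2 428.7  46.9]
clip_knob 0.6 [506.  103.4  71.5]
clip_knob 0.42 [ 472.2 -463.1   35.3]
clip_pin 0.98 [510.  106.4  69.9]
clip_pin 0.18 [479.3 426.9  44.1]
capture_top 0.65 [486.  -10.1  76.3]
spare_slide 0.84 [629.1  -8.   70.4]
dropper 0.75 [456.1 221.8  89.1]
tumbler 0.89 [ 620.  -396.4  146.4]
pen_cup 0.73 [ 354.8 -341.5   24.6]
pen_cup 0.59 [613.6 427.3  67.8]
top [[499.2, 0.0, 322.7], [0.0, 499.2, 229.6], [0.0, 0.0, 1.0]] [-0.04076994  0.          0.          0.          0.        ] [[0.005, -1.0, 0.013], [-0.996, -0.007, -0.094], [0.094, -0.013, -0.995]] [-49.2, 574.5, 1210.6]
viewer 0.73 [528.2  95.3  58. ]
slide 0.8 [558.4  94.8  64.7]
slide 0.63 [507.1 116.5  71.5]
slide 0.59 [346.6 190.1   3.8]
slide 0.54 [ 7.167e+02  1.642e+02 -7.000e-01]
clip_pivot 0.72 [526.1  95.4  59.5]
clip_pivot 0.48 [628.2  -1.3  65.1]
clip_pivot 0.41 [472.9 402.4  43.5]
clip_arm 0.81 [511.  116.5  71.3]
clip_knob 0.78 [507.  116.1  77.2]
clip_pin 0.9 [504.8 117.9  73.1]
capture_top 0.63 [477.7 -11.5  79.9]
spare_slide 0.69 [ 616.3 -417.7  202.4]
spare_slide 0.68 [629.3  -1.6  64.5]
tumbler 0.75 [ 614.6 -419.2  203.2]
tumbler 0.59 [ 352.4 -351.5   26.7]
pen_cup 0.79 [614.3 441.1  68.5]
1.2 [ 0.09647438  0.70049393 -0.09653183  0.70048737] [175.74073312 625.76201736 231.28167552] [-0.64500894  0.85639183  0.22014127] 85.17384253292836
```

View pics/side0.png

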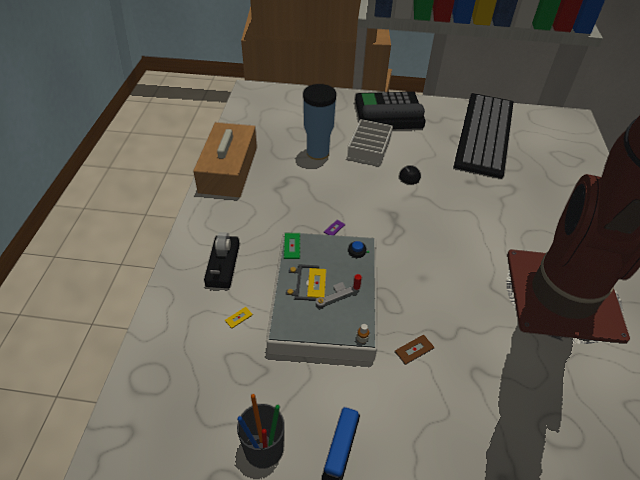

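View pics/top0.png

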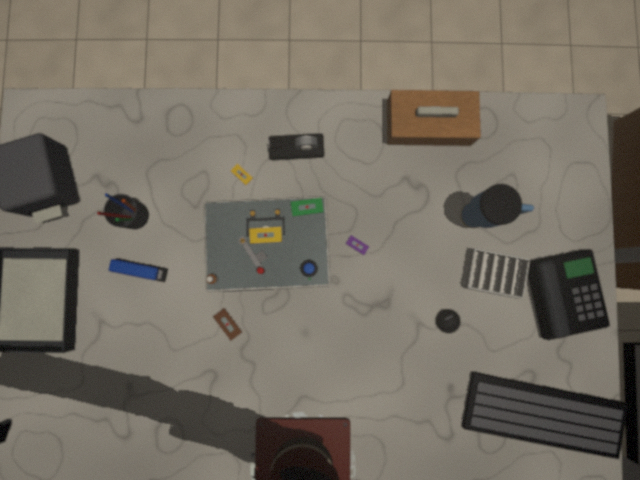

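```bash
python3 - <<'E'
import cv2
a=cv2.imread("pics/top0.png")[150:310,180:390]
cv2.imwrite("pics/topc.png",cv2.resize(a,(788,600),interpolation=cv2.INTER_CUBIC))
a=cv2.imread("pics/side0.png")[170:370,180:440]
cv2.imwrite("pics/sidec.png",cv2.resize(a,(780,600),interpolation=cv2.INTER_CUBIC))
E
```

```text
(no output)
```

View pics/topc.png

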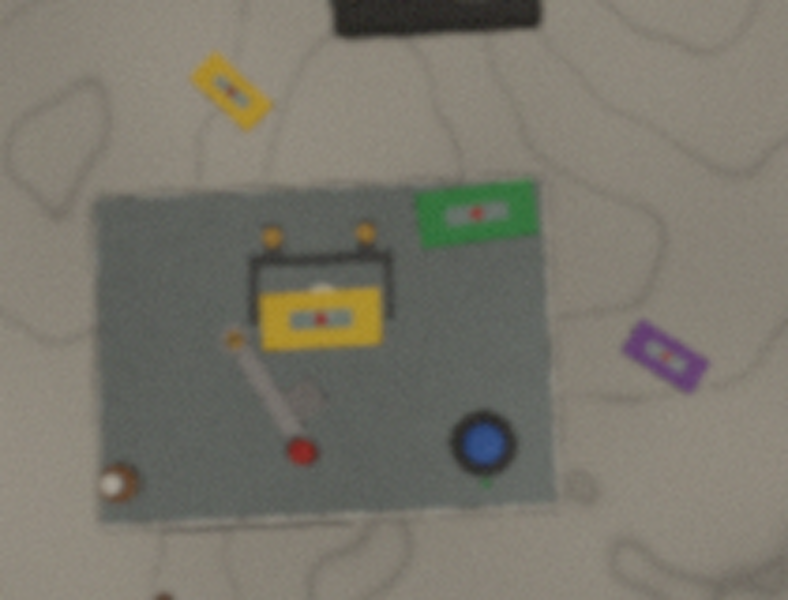

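View pics/sidec.png

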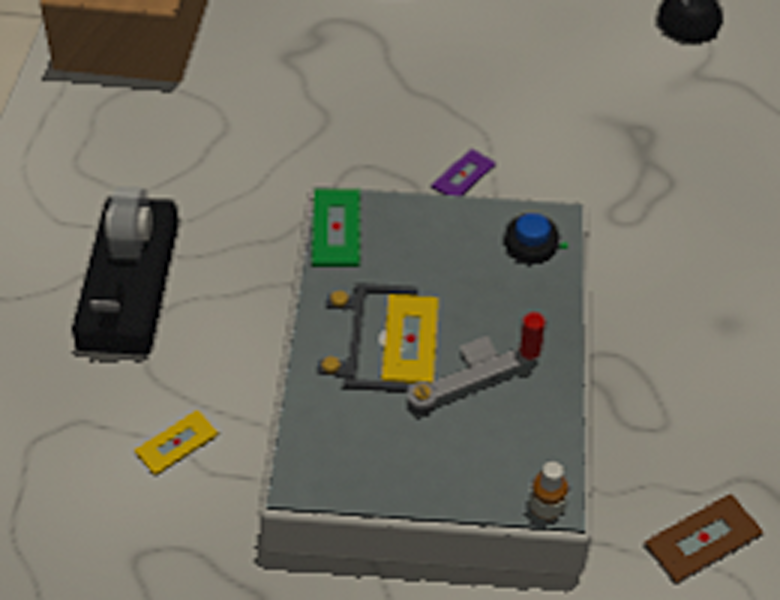

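The job slide is the yellow one between the end stops at about (265,233) in the top picture. The smaller yellow one on the table at (242,174) is a look-alike. The knob is at (260,270), the pivot at (243,240) and the blue button at (309,268). Next I measure these in code from both cameras.

```bash
cat > h.py <<'E'
from workcell import *
import cv2, numpy as np
def ray(cam,uv,z):
    p=camera_params(cam);K=np.array(p["intrinsics"]);R=np.array(p["R"]);t=np.array(p["t"])
    n=cv2.undistortPoints(np.array([[uv]],float),K,np.array(p["distortion"])).ravel()
    d=R.T@np.array([n[0],n[1],1]);c=-R.T@t
    return c+d*(z-c[2])/d[2]
def proj(cam,X):
    p=camera_params(cam)
    return cv2.projectPoints(np.atleast_2d(np.array(X,float)),cv2.Rodrigues(np.array(p["R"]))[0],np.array(p["t"],float),np.array(p["intrinsics"]),np.array(p["distortion"]))[0].reshape(-1,2)
def blob(im,lo,hi,roi):
    h=cv2.cvtColor(im,cv2.COLOR_RGB2HSV);m=cv2.inRange(h,np.array(lo),np.array(hi))
    k=np.zeros_like(m);x0,y0,x1,y1=roi;k[y0:y1,x0:x1]=m[y0:y1,x0:x1]
    n,l,s,c=cv2.connectedComponentsWithStats(k)
    i=1+np.argmax(s[1:,4]);return c[i],s[i]
E
python3 - <<'E'
from h import *
from scipy.optimize import least_squares
T=cv2.imread("pics/top0.png")[:,:,::-1].copy();S=cv2.imread("pics/side0.png")[:,:,::-1].copy()
tc=lambda u,v:(180+(u+.5)/(788/210)-.5,150+(v+.5)/3.75-.5)
sc=lambda u,v:(180+(u+.5)/3-.5,170+(v+.5)/3-.5)
# corners: (+x,+y),(+x,-y),(-x,-y),(-x,+y)
W=np.array([[110,150,60],[110,-150,60],[-110,-150,60],[-110,150,60],[8,55,76]],float)
tp=[tc(95,196),tc(541,181),tc(554,502),tc(100,520),tc(235,340)]
sp=[sc(263,511),sc(308,190),sc(582,205),sc(588,532),sc(422,392)]
for n,c,pp in(("top","top",tp),("side","side",sp)):
    for w,p in zip(W,pp): print(n,np.round(ray(c,p,w[2]),1))
def tf(v,P):
    c,s=np.cos(v[2]),np.sin(v[2]);P=np.atleast_2d(P)
    return np.c_[v[0]+c*P[:,0]-s*P[:,1],v[1]+s*P[:,0]+c*P[:,1],P[:,2]]
f=lambda v,cs:np.concatenate([(proj(c,tf(v,W))-np.array(p)).ravel() for c,p in cs])
for cs in ([("top",tp)],[("side",sp)],[("top",tp),("side",sp)]):
    r=least_squares(f,[530,95,0],args=(cs,),x_scale=[1,1,.01],loss="soft_l1");print(np.round(r.x,3),np.round(f(r.x,cs),1))
v=r.x
pv=tf(v,[[8,55,60]])[0];print("pivot",pv)
for c,im,rk,rb in(("top",T,(240,255,280,285),(295,255,325,285)),("side",S,(345,268,370,295),(340,235,375,260))):
    k,s=blob(im,(0,150,60),(8,255,255),rk);print(c,"knob",k,s,[np.round(ray(c,k,z),1).tolist() for z in(60+48.5,60+35,60+30)])
    b,s=blob(im,(100,120,60),(125,255,255),rb);print("btn",b,s,np.round(ray(c,b,78),1))
    y,s=blob(im,(20,120,80),(32,255,255),(240,210,290,250) if c=="top" else (300,265,330,300));print("slide",y,s,np.round(ray(c,y,65),1))
E
```

```text
top [637.2 240.7  60. ]
top [649.  -47.5  60. ]
top [442.2 -56.9  60. ]
top [429.  231.9  60. ]
top [543.3 145.8  76. ]
side [639.  244.5  60. ]
side [658.  -44.2  60. ]
side [444.6 -58.7  60. ]
side [426.6 231.1  60. ]
side [546.  146.6  76. ]
[5.3882e+02 9.0890e+01 5.4000e-02] [-2.4 -1.4  2.2 -3.2  3.3  2.2 -1.3  3.4 -0.2 -0.2]
[5.41992e+02 9.02680e+01 6.40000e-02] [-1.8  0.9 -0.8 -2.7  1.4 -2.3  2.   1.1 -0.2 -0.4]
[5.41082e+02 9.06910e+01 6.20000e-02] [-2.6 -1.8  2.  -4.5  3.7  0.7 -0.8  2.9 -0.1 -1.  -1.6  1.  -0.3 -2.5
  1.9 -2.   2.3  1.4  0.2 -0.2]
pivot [545.67246994 146.08005325  60.        ]
top knob [260. 270.] [257 268   7   5  25] [[472.9, 98.9, 108.5], [473.0, 100.4, 95.0], [473.1, 101.0, 90.0]]
btn [308.51764706 267.94117647] [304 263  10  11  85] [478.8 -12.1  78. ]
slide [265.14878049 234.72682927] [249 227  33  17 410] [557.9  92.8  65. ]
side knob [357.13333333 280.86666667] [354 274   8  16  75] [[475.2, 111.1, 108.5], [474.9, 100.5, 95.0], [474.8, 96.6, 90.0]]
btn [357.33707865 245.2247191 ] [352 241  12  10  89] [481.1 -14.4  78. ]
slide [316.33170732 282.55365854] [307 268  19  30 410] [560.6  93.6  65. ]
```

```bash
cat >> h.py <<'E'
from scipy.spatial.transform import Rotation as Ro
PV=np.array([544.6,146.2]);YAW=0.054
def u(q): a=1.25-q-YAW; return np.array([-np.sin(a),-np.cos(a)])
def tg(q): a=1.25-q-YAW; return np.array([np.cos(a),-np.sin(a)])
def kn(q,r=85): return PV+r*u(q)
SGN=1
def ori(q,sgn=None):
    t=(sgn or SGN)*tg(q); x=np.array([0,0,-1.]); y=np.array([t[0],t[1],0]); z=np.cross(x,y)
    return Ro.from_matrix(np.c_[x,y,z]).as_quat()
def F(): return np.array(read_state()["contact_force"])
E
python3 - <<'E'
from h import *
s=read_state();print(s["time"],np.round(Ro.from_quat(s["orientation"]).as_matrix(),2).tolist())
for sg in(1,-1):
    for q in(0.1,0.2,0.7,1.4):
        for z in (86,170):
            r=solve_ik([*kn(q),z],ori(q,sg));print(sg,q,z,np.round(kn(q),1),None if r is None else np.round(r,2))
E
```

```text
1.2 [[-0.0, 0.27, 0.96], [-0.0, 0.96, -0.27], [-1.0, -0.0, 0.0]]
1 0.1 86 [469.  107.3] [-0.96  0.14  0.69  2.06 -0.11  0.97 -1.31]
1 0.1 170 [469.  107.3] [-0.98  0.01  0.67  1.97 -0.01  1.16 -1.4 ]
1 0.2 86 [473.3 100. ] [-0.94  0.14  0.69  2.06 -0.11  0.98 -1.19]
1 0.2 170 [473.3 100. ] [-0.96  0.02  0.68  1.97 -0.01  1.16 -1.27]
1 0.7 86 [504.1  71.4] [-0.87  0.21  0.72  2.   -0.17  0.99 -0.57]
1 0.7 170 [504.1  71.4] [-0.9   0.09  0.71  1.91 -0.06  1.16 -0.66]
1 1.4 86 [561.8  63. ] [-0.78  0.34  0.7   1.87 -0.25  1.02  0.23]
1 1.4 170 [561.8  63. ] [-0.81  0.24  0.72  1.78 -0.17  1.18  0.16]
-1 0.1 86 [469.  107.3] [-0.82  0.13  0.53  2.06 -0.08  0.97  1.81]
-1 0.1 170 [469.  107.3] [-0.85  0.02  0.54  1.97 -0.01  1.16  1.74]
-1 0.2 86 [473.3 100. ] [-0.8   0.13  0.54  2.05 -0.08  0.98  1.93]
-1 0.2 170 [473.3 100. ] [-0.84  0.02  0.55  1.96 -0.01  1.16  1.86]
-1 0.7 86 [504.1  71.4] [-0.72  0.19  0.54  2.   -0.12  0.98  2.53]
-1 0.7 170 [504.1  71.4] [-0.78  0.09  0.58  1.91 -0.05  1.16  2.47]
-1 1.4 86 [561.8  63. ] [-1.12  0.58  1.22  1.88 -0.6   1.12 -2.61]
-1 1.4 170 [561.8  63. ] [-1.23  0.54  1.38  1.8  -0.55  1.28 -2.64]
```

```bash
python3 - <<'E'
from h import *
q=0.2
reach([*kn(q),190],ori(q)); grip(30)
for n in("top","side"):
    im=grab_frame(n);c=im[170:330,180:390] if n=="top" else im[130:330,230:490]
    cv2.imwrite(f"pics/{n}1.png",cv2.resize(c,None,fx=3,fy=3,interpolation=cv2.INTER_CUBIC)[:,:,::-1])
    print(n,proj(n,[[*kn(q),108.5],[*kn(q),190]]))
s=read_state();print(s["time"],s["gripper_width"],np.round(s["tcp_pos"],1),np.round(F(),2))
E
```

```text
top [[259.52840182 269.82100043]
 [255.22035441 269.30054666]]
side [[358.45727928 276.73201079]
 [361.84445908 250.68811003]]
4.0417 30.057454868151716 [473.3 100.  190. ] [ 1.01 -0.33  0.15]
```

View pics/side1.png

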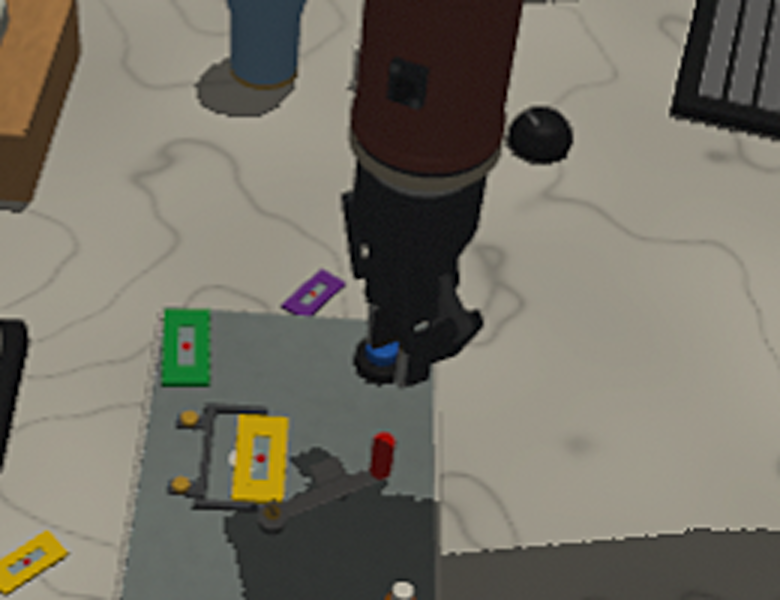

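The side picture shows the open fingers above the knob. The knob top is at crop (383,440), and I predicted (385,440), so they agree. Descending.

```bash
python3 - <<'E'
from h import *
q=0.2
F0=F()
print(servo_line([*kn(q),87],vel=80,max_force=6))
print(np.round(F()-F0,2))
for n in("side",):
    im=grab_frame(n);c=im[200:330,270:470]
    cv2.imwrite(f"pics/{n}2.png",cv2.resize(c,None,fx=4,fy=4,interpolation=cv2.INTER_CUBIC)[:,:,::-1])
s=read_state();print(s["time"],s["gripper_width"],np.round(s["tcp_pos"],1))
E
```

```text
False
[-1.22  0.29 -0.07]
5.525 30.098526650965358 [473.6 100.1  87.5]
```

View pics/side2.png

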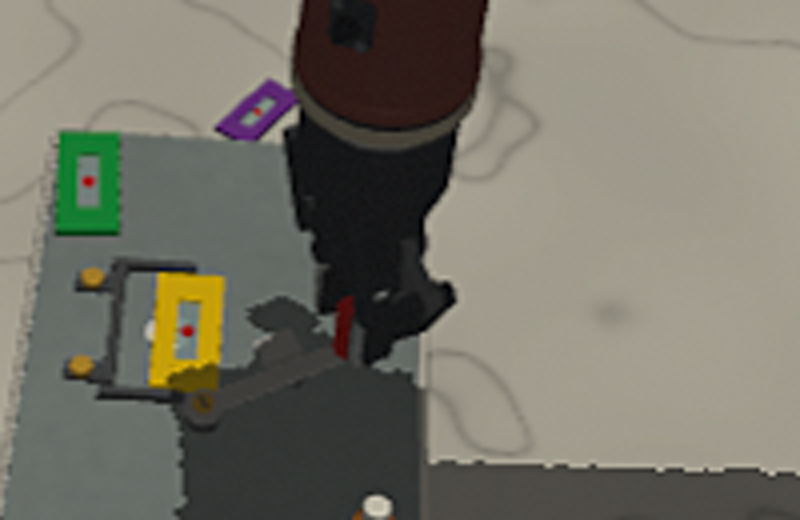

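The knob is between the fingers. Swinging coarsely now, short of where the pin should reach the slide.

```bash
cat >> h.py <<'E'
def Favg(n=6):
    L=[]
    for _ in range(n): L.append(F()); sleep(0.01)
    return np.mean(L,0)
def step(q,vel,mf,z=87,r=85):
    return servo_line([*kn(q,r),z],vel=vel,rotation=ori(q),max_force=mf)
E
python3 - <<'E'
from h import *
F0=Favg(10);np.save("F0.npy",F0);print(F0,np.std([F() for _ in range(5)],0))
for q in np.arange(0.3,0.96,0.08):
    hit=step(q,60,9); f=Favg(3)-F0
    print(round(q,2),hit,"Ft %.1f Fr %.1f Fz %.1f"%(-f[:2]@tg(q),f[:2]@u(q),f[2]),np.round(read_state()["time"],2))
    if hit: break
E
```

```text
[ 0.30554236 -0.08238963  0.09257994] [0.00000000e+00 1.38777878e-17 0.00000000e+00]
0.3 False Ft 0.7 Fr 0.1 Fz -0.2 5.92
0.38 False Ft 0.8 Fr 0.4 Fz -0.5 6.22
0.46 False Ft 0.6 Fr -0.2 Fz 0.4 6.51
0.54 False Ft 0.6 Fr 0.3 Fz -0.1 6.8
0.62 False Ft -0.0 Fr 0.0 Fz -0.3 7.09
0.7 False Ft 0.2 Fr 0.3 Fz 0.2 7.38
0.78 False Ft 0.4 Fr 0.6 Fz 0.3 7.68
0.86 False Ft 0.5 Fr -0.1 Fz 0.1 7.97
0.94 False Ft 0.6 Fr 0.5 Fz 0.1 8.26
```

```bash
python3 - <<'E'
from h import *
im=grab_frame("side");c=im[200:330,270:470]
cv2.imwrite(f"pics/side3.png",cv2.resize(c,None,fx=4,fy=4,interpolation=cv2.INTER_CUBIC)[:,:,::-1])
E
```

```text
(no output)
```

View pics/side3.png

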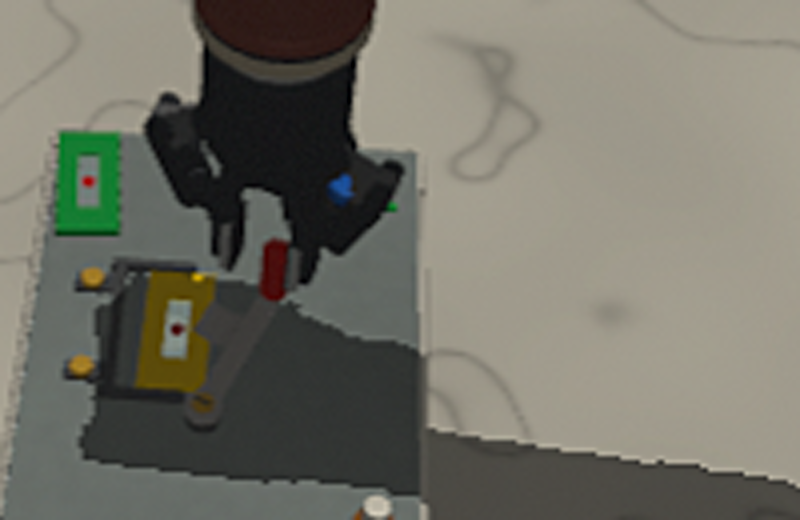

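The clip has reached the slide. Its foot lip is at the slide's near edge, around crop (210,320), and has nudged it by about 3 mm. Continuing in small, force-watched steps.

```bash
python3 - <<'E'
from h import *
F0=np.load("F0.npy")
q=0.94
while q<1.22:
    q+=0.02
    hit=step(q,30,5); f=Favg(3)-F0;ft=-f[:2]@tg(q)
    print(round(q,3),hit,"Ft %.1f Fr %.1f Fz %.1f"%(ft,f[:2]@u(q),f[2]),np.round(read_state()["time"],2))
    if ft>4.5: break
im=grab_frame("side");c=im[200:330,270:470]
cv2.imwrite(f"pics/side4.png",cv2.resize(c,None,fx=4,fy=4,interpolation=cv2.INTER_CUBIC)[:,:,::-1])
E
```

```text
0.96 False Ft 1.1 Fr 0.2 Fz -0.6 8.58
0.98 False Ft 0.9 Fr -0.7 Fz -0.5 8.86
1.0 False Ft 0.4 Fr 0.5 Fz -0.5 9.13
1.02 False Ft 0.6 Fr -0.0 Fz -0.9 9.41
1.04 False Ft 0.5 Fr 0.2 Fz 0.5 9.68
1.06 False Ft 0.6 Fr -0.4 Fz 0.5 9.96
1.08 False Ft 0.5 Fr 0.1 Fz -0.1 10.23
1.1 False Ft 0.5 Fr 0.2 Fz 0.1 10.51
1.12 False Ft 0.7 Fr -0.0 Fz -0.3 10.78
1.14 False Ft 0.8 Fr -0.2 Fz 0.0 11.06
1.16 False Ft 1.0 Fr 0.4 Fz -0.5 11.33
1.18 False Ft 0.7 Fr -0.4 Fz -0.4 11.61
1.2 False Ft 1.3 Fr 0.5 Fz -0.5 11.88
1.22 False Ft 0.3 Fr 0.0 Fz -0.1 12.16
```

View pics/side4.png

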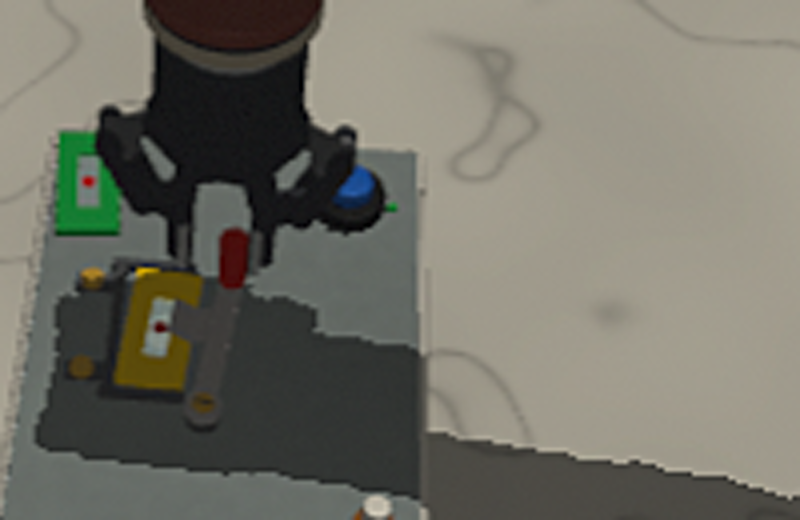

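The lip has pushed the slide almost to the fence, and the slide is skewed a little. The foot should ride up next, and the pin should then square it.

```bash
python3 - <<'E'
from h import *
F0=np.load("F0.npy")
q=1.22
while q<1.52:
    q+=0.006
    hit=step(q,12,3.5); f=Favg(3)-F0;ft=-f[:2]@tg(q)
    print(round(q,3),hit,"Ft %.1f Fr %.1f Fz %.1f"%(ft,f[:2]@u(q),f[2]),np.round(read_state()["time"],2))
    if ft>3.6: break
im=grab_frame("side");c=im[200:330,270:470]
cv2.imwrite(f"pics/side5.png",cv2.resize(c,None,fx=4,fy=4,interpolation=cv2.INTER_CUBIC)[:,:,::-1])
E
```

```text
1.226 False Ft 1.2 Fr -0.8 Fz 0.2 12.48
1.232 False Ft 1.0 Fr -0.3 Fz 1.1 12.76
1.238 False Ft 1.2 Fr -0.4 Fz 0.4 13.03
1.244 False Ft 0.9 Fr -0.3 Fz 0.4 13.31
1.25 False Ft 1.1 Fr -0.8 Fz 0.4 13.58
1.256 False Ft 1.2 Fr -0.7 Fz 0.8 13.86
1.262 False Ft 0.8 Fr -0.1 Fz 0.4 14.13
1.268 False Ft 1.3 Fr -0.4 Fz 0.4 14.41
1.274 False Ft 1.3 Fr -0.5 Fz -0.0 14.68
1.28 False Ft 1.3 Fr -0.4 Fz 0.5 14.96
1.286 False Ft 0.8 Fr -0.2 Fz 0.5 15.23
1.292 False Ft 0.6 Fr 0.2 Fz 0.2 15.51
1.298 False Ft 1.0 Fr 0.1 Fz 0.6 15.78
1.304 False Ft 1.0 Fr -0.4 Fz 0.1 16.06
1.31 False Ft 1.0 Fr 0.1 Fz 0.4 16.33
1.316 False Ft 0.9 Fr 0.4 Fz 0.2 16.61
1.322 False Ft 1.3 Fr 0.4 Fz 0.0 16.88
1.328 False Ft 1.0 Fr 0.4 Fz -0.5 17.16
1.334 False Ft 1.0 Fr 0.5 Fz 0.5 17.43
1.34 False Ft 1.0 Fr 0.6 Fz 0.6 17.71
1.346 False Ft 1.0 Fr 1.0 Fz -0.2 17.98
1.352 False Ft 0.7 Fr 0.6 Fz -0.6 18.26
1.358 False Ft 1.9 Fr 0.6 Fz 0.2 18.53
1.364 False Ft 0.5 Fr 0.5 Fz 0.2 18.81
1.37 False Ft 1.5 Fr 0.9 Fz -0.2 19.08
1.376 False Ft 0.9 Fr 0.5 Fz -0.2 19.36
1.382 False Ft 1.4 Fr 0.3 Fz -0.8 19.63
1.388 False Ft 1.6 Fr 1.0 Fz -0.2 19.91
1.394 False Ft 0.9 Fr 1.3 Fz -0.3 20.18
1.4 False Ft 1.2 Fr 0.8 Fz 0.1 20.46
1.406 False Ft 1.3 Fr 0.6 Fz -0.3 20.73
1.412 False Ft 1.2 Fr 0.8 Fz 0.1 21.01
1.418 False Ft 1.0 Fr 0.1 Fz -0.1 21.28
1.424 False Ft 1.8 Fr 0.9 Fz -0.1 21.56
1.43 False Ft 1.3 Fr 0.0 Fz -0.2 21.83
1.436 False Ft 2.2 Fr 0.2 Fz 0.3 22.11
1.442 False Ft 2.2 Fr 0.7 Fz -0.0 22.38
1.448 False Ft 1.8 Fr 0.6 Fz 0.5 22.66
1.454 False Ft 1.4 Fr 0.7 Fz 0.3 22.93
1.46 False Ft 2.1 Fr 1.1 Fz 0.8 23.21
1.466 False Ft 1.4 Fr 0.8 Fz 0.1 23.48
1.472 False Ft 1.9 Fr 0.5 Fz 0.3 23.76
1.478 False Ft 2.1 Fr 0.7 Fz 0.2 24.03
1.484 False Ft 1.8 Fr 0.9 Fz 0.6 24.31
1.49 False Ft 4.1 Fr 0.9 Fz 1.6 24.58
```

View pics/side5.png

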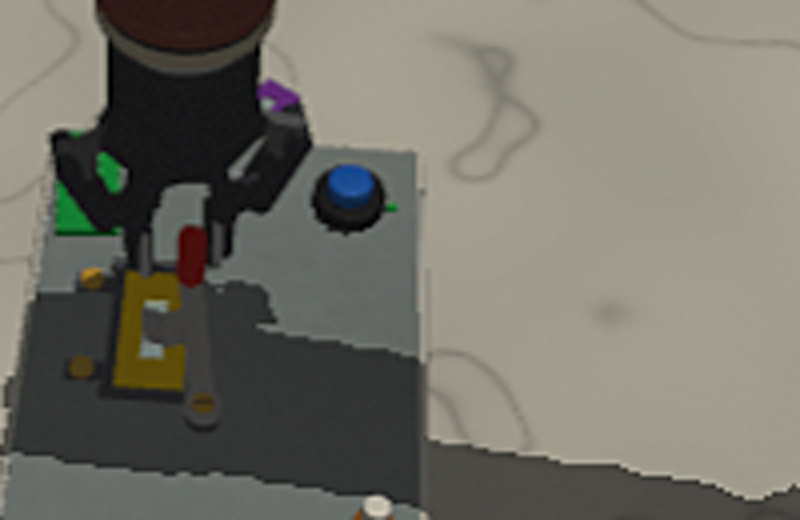

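The foot is now on the slide, the slide is square against the fence and the force is rising. Finer steps to about 8 N, then hold.

```bash
python3 - <<'E'
from h import *
F0=np.load("F0.npy")
q=1.49
def meas(n):
    f=Favg(n)-F0; return -f[:2]@tg(q),f
while q<1.56:
    q+=0.002
    hit=step(q,6,3.5); ft,f=meas(4)
    print(round(q,3),hit,"Ft %.1f Fr %.1f Fz %.1f"%(ft,f[:2]@u(q),f[2]),np.round(read_state()["time"],2))
    if ft>7.3: break
for _ in range(4): sleep(0.1);print("hold %.1f"%meas(5)[0],read_state()["time"])
E
```

```text
1.492 False Ft 4.9 Fr 0.6 Fz 2.3 24.92
1.494 False Ft 5.5 Fr 1.0 Fz 2.7 25.2
1.496 False Ft 6.1 Fr 0.4 Fz 2.2 25.48
1.498 False Ft 6.6 Fr 0.6 Fz 3.5 25.77
1.5 False Ft 7.1 Fr 0.6 Fz 3.6 26.05
1.502 False Ft 7.5 Fr -0.1 Fz 3.9 26.33
hold 7.9 26.475
hold 7.5 26.6167
hold 7.8 26.7583
hold 7.7 26.9
```

Held at about 7.7 N at the knob. Now backing off, lifting and checking.

```bash
python3 - <<'E'
from h import *
F0=np.load("F0.npy")
q=1.425
step(q,40,8);f=Favg(4)-F0;print(np.round(f,1))
print(servo_line([*kn(q),180],vel=150,max_force=8))
grip(0)
reach([480,-13,130],ori(1.1))
for n in("side","top"):
    im=grab_frame(n)
    c=im[200:330,270:470] if n=="side" else im[180:310,180:380]
    cv2.imwrite(f"pics/{n}6.png",cv2.resize(c,None,fx=4,fy=4,interpolation=cv2.INTER_CUBIC)[:,:,::-1])
print(read_state()["time"],np.round(read_state()["tcp_pos"],1),read_state()["gripper_width"])
E
```

```text
[-0.2  0.  -0.1]
False
28.9833 [481.  -12.4 130.6] -0.3807619176974706
```

View pics/side6.png

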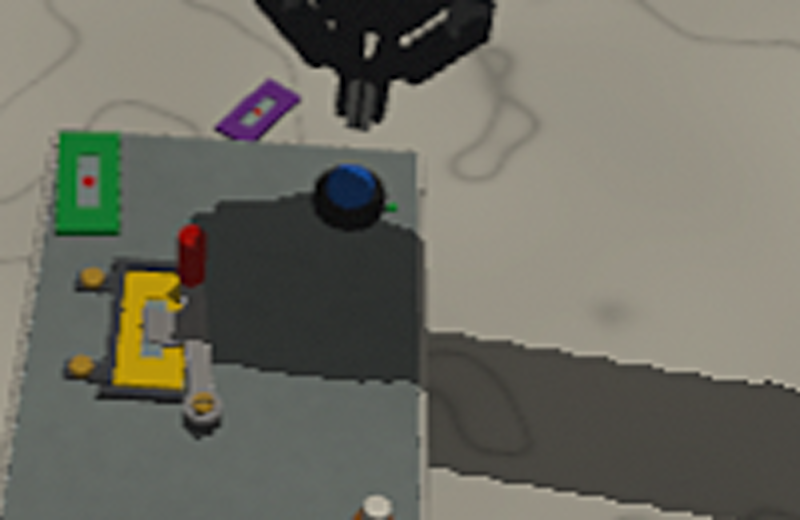

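View pics/top6.png

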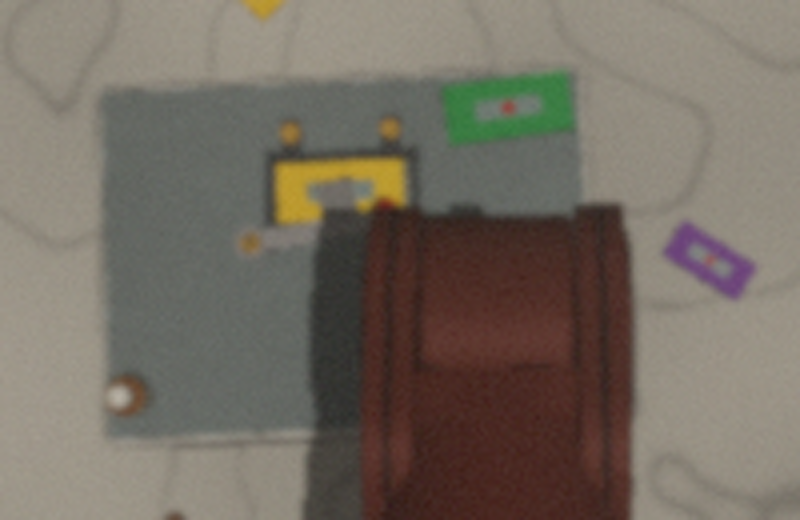

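The slide is home against the fence and the clip has stayed in place, with its knob at side crop (192,245). Pressing the button at (480,-13).

```bash
python3 - <<'E'
from h import *
servo_line([480,-13,86],vel=80,max_force=8)
F0=Favg(5);print(read_state()["tcp_pos"])
z=80
while z>67:
    hit=servo_line([480,-13,z],vel=20,max_force=12);f=Favg(2)-F0
    print(z,hit,np.round(f,1),np.round(read_state()["tcp_pos"][2],1),round(read_state()["time"],2))
    if f[2]>10: break
    z-=1
im=grab_frame("side");c=im[200:330,270:470]
cv2.imwrite("pics/side7.png",cv2.resize(c,None,fx=4,fy=4,interpolation=cv2.INTER_CUBIC)[:,:,::-1])
sleep(0.3)
E
```

```text
[480.37812456 -13.03921701  86.3697147 ]
80 False [1.4 1.  1.7] 80.2 30.19
79 False [1.9 0.6 2.3] 79.1 30.46
78 False [2.2 1.3 2.7] 78.1 30.73
77 False [2.7 0.8 2.6] 77.1 30.99
76 False [1.4 0.8 4.5] 76.1 31.26
75 False [-3.3  1.8 17. ] 75.9 31.52
```

View pics/side7.png

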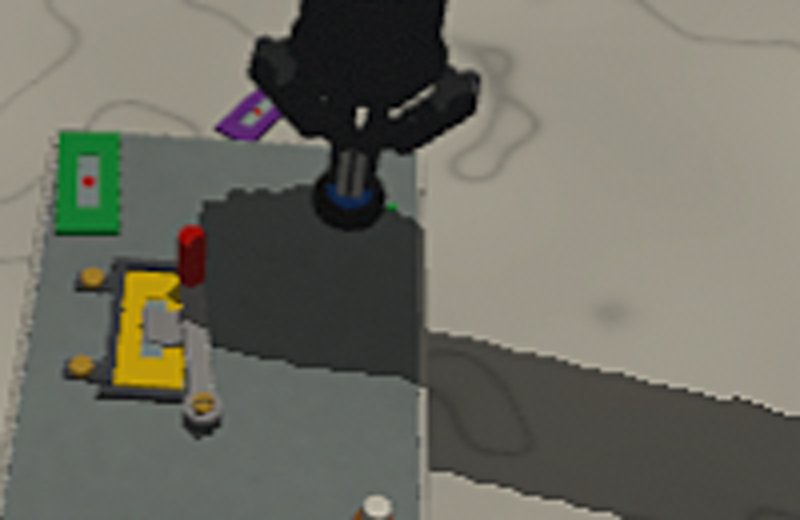

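The tip met a hard stop at z≈76 with the spring force rising before it. I expected about 72, so I'll check the real travel from the force profile while releasing.

```bash
python3 - <<'E'
from h import *
print("now",np.round(Favg(6),1),read_state()["tcp_pos"][2])
for z in(77,78.5,80,81.5,83,86,92):
    servo_line([480,-13,z],vel=40);f=Favg(12);im=grab_frame("side")
    b,s=blob(im,(100,120,40),(125,255,255),(340,235,375,260))
    print(z,np.round(f,2),np.round(read_state()["tcp_pos"],1),b.round(1),s[4],round(read_state()["time"],2))
E
```

```text
now [-2.8  1.2 17. ] 75.88391207472218
77 [2.21 0.96 3.26] [480.1 -13.   76.9] [356.9 249. ] 37 32.33
78.5 [1.6  0.51 2.56] [479.8 -13.1  78.4] [356.5 248.8] 42 32.73
80 [0.36 0.62 1.89] [479.7 -13.1  79.9] [356.8 248.6] 47 33.12
81.5 [-0.36  0.1   1.11] [479.8 -13.1  81.4] [356.9 248.3] 54 33.52
83 [0.02 0.19 0.11] [479.9 -13.   82.9] [356.7 248.2] 57 33.92
86 [ 0.04  0.13 -0.14] [480. -13.  86.] [356.9 247.8] 67 34.33
92 [ 0.02 -0.32  0.18] [480. -13.  92.] [357.  247.1] 84 34.77
```

The force profile shows exactly 6 mm of travel (82→76 mm) and about 4 N at the bottom, so the button went fully down. Next I swing the clip back.

```bash
python3 - <<'E'
from h import *
servo_line([480,-13,180],vel=200)
grip(30)
reach([*kn(1.42),180],ori(1.42))
F0=Favg(8)
print(servo_line([*kn(1.42),87],vel=80,max_force=6), np.round(F()-F0,1))
for q in list(np.arange(1.35,0.04,-0.1))+[0.05]:
    hit=step(q,60,9); f=Favg(3)-F0
    print(round(q,2),hit,"Ft %.1f Fr %.1f Fz %.1f"%(f[:2]@tg(q),f[:2]@u(q),f[2]),np.round(read_state()["time"],2))
    if hit: break
q+=0.06 if not hit else 0.1
step(q,60,9)
print(servo_line([*kn(q),190],vel=150,max_force=8))
reach([430,330,260],ori(0.6))
for n in("side","top"):
    im=grab_frame(n)
    c=im[200:330,270:470] if n=="side" else im[180:310,180:380]
    cv2.imwrite(f"pics/{n}8.png",cv2.resize(c,None,fx=4,fy=4,interpolation=cv2.INTER_CUBIC)[:,:,::-1])
print(read_state()["time"])
E
```

```text
False [0.2 0.8 0.1]
1.35 False Ft -0.0 Fr -0.8 Fz 0.0 37.95
1.25 False Ft -0.2 Fr -0.7 Fz 0.1 38.27
1.15 False Ft 0.7 Fr -0.8 Fz 0.3 38.58
1.05 False Ft 0.0 Fr -0.8 Fz -0.3 38.9
0.95 False Ft 0.4 Fr -0.6 Fz 1.0 39.22
0.85 False Ft -0.3 Fr -0.5 Fz 0.6 39.53
0.75 False Ft -0.2 Fr -0.4 Fz 0.1 39.85
0.65 False Ft 0.3 Fr -0.5 Fz 0.4 40.17
0.55 False Ft -0.1 Fr -0.4 Fz 1.2 40.48
0.45 False Ft -0.1 Fr -0.7 Fz 0.1 40.8
0.35 False Ft -0.1 Fr -0.2 Fz 0.0 41.12
0.25 False Ft -0.6 Fr -0.6 Fz 0.5 41.43
0.15 False Ft -0.5 Fr -0.6 Fz 0.2 41.75
0.05 False Ft -0.9 Fr -0.6 Fz 0.1 42.07
0.05 False Ft -0.3 Fr -0.6 Fz 0.5 42.34
False
44.4667
```

View pics/side8.png

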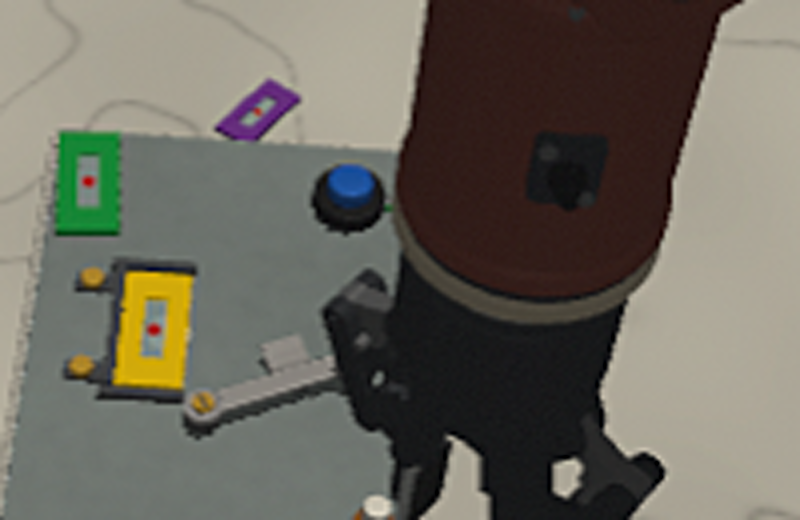

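View pics/top8.png

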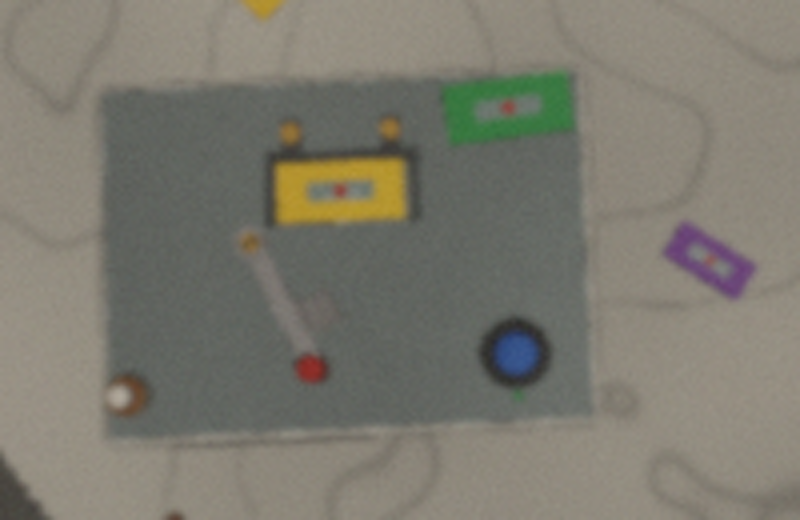

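The top picture shows the clip right back, with its knob at crop (311,368). The slide lies home and intact at (340,190), and the bottle, green slide and button are where they were. The gripper is clear of everything, so I'm handing in.

```bash
python3 -c "
from workcell import *
job_done();print(read_state()['time'])"
```

```text
the job is handed in; nothing more can be done
the job is handed in; nothing more can be done
```

The job is done and handed in after about 45 s of the 72 s allowed; no verdict was reported.

- **Pressing the slide home:** I swung the clip on by its red knob, held loosely between the fingers. The slide was squeezed against the fence at about 7.7 N at the knob, and the force stayed above 4 N for over 2 s, under the 13 N cracking limit.
- **Capture:** I left the clip there and pressed the blue button fully down. Its force profile showed 6 mm of travel, about 4 N at the bottom and then a hard stop.
- **Swinging back:** The clip went back to about its starting angle, well clear of the slide.

**Last checks:** The final pictures show the slide lying square and uncracked at the fence, with the clip clear. The green slide and bottle on the deck are unmoved; the rest of the table I did not re-check in detail. The gripper is touching nothing.

**What disagreed:**
- The button's top met the fingertips about 4 mm higher than the calibration predicted. The travel and force still matched a full press.
- The two cameras differed by about 0.02 rad on the viewer's angle.
- The foot's lip pushed the slide most of the way, skewing it a little, before riding up. The pin then squared it.

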